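# Hold new tweezers at their marked gap

### The arm

A 6-joint arm with a two-finger parallel gripper is mounted at the origin on the work surface. World frame = base frame: x ahead of the robot, y to its left, z up, the work surface at z = 0. Lengths are in m, angles in degrees, forces in N, time in s.
With the tool pointing down it reaches from about 0.35 to 0.875 m from the base axis. Payload 4.2 kg.
Tool frame: the origin (TCP) lies midway between the tips of the shut fingers; the grasp point (between the pads) lies 19 mm behind it; z points along the fingers, y is the line along which they close (so a half turn about z gives the same grasp; the last joint's range is limited). The gripper opens to 87 mm and grips with 3 to 60 N. Pads are 19 mm wide; open, the fingers measure 117 mm over their backs; the gripper's body (75 mm by 190 mm) begins 51 mm behind the grasp point.
Start: joints at [78.701, 22.042, 0.453, 0, -68.411, -14.817], TCP at [0.275, 0.561, 0.223] pointing down, gripper open.
Joint ranges: [-179.83, 179.83], [-69.29, 118.12], [-61.27, 80.66], [-181.25, 117.63], [-171.15, -9.14], [-177.46, 177.46]. Speed limits (degrees/s): [159.86, 159.86, 180, 180, 180, 180].

### API

Orientations are given as [roll, pitch, yaw] about the fixed x, y, z axes, in that order (R = Rz(yaw) Ry(pitch) Rx(roll)).
In Python, from workcell import env gives the robot as it stands. The module is installed in compiled form; this text tells all that it offers. Calls block until the motion is done:
- env.goto(position, orientation): joint-space move of the TCP to a pose.
- env.move_straight(position, rotation=None, rate=0.15, force_limit=None): straight line of the TCP; rotation=None keeps the orientation; rate is the mean speed in m/s. With force_limit (N) it stops when the force on the tool has changed by that much, and returns True; else False.
- env.set_joints(angles): joint-space move.
- env.gripper_to(opening, grasp_force=None): opening from 0.0 (shut) to 1.0 (fully open); grasp_force is the grip in N (None keeps the last); returns when the fingers have stopped.
- env.dwell(seconds).
- env.inverse_kinematics(position, orientation): joint angles nearest the present ones, or None.
- env.read_state(): the state.
- env.grab_frame(name): name is "scene" or "top" or "wrist"; returns a dict with "image" (400x640x3 uint8, blue, green, red), "fx", "fy", "cx", "cy" (pixels), "position" and "orientation" of the camera in the world. Camera axes: x right, y up, looking along -z (the intrinsics and any distortion apply to the point x, -y, -z); pixel columns grow to the right and rows downward; lengths in m; the calibration is good to about 2 mm. A picture is of the moment at which its call begins. There is no depth.
A pose or a line that the arm cannot do raises env.Unreachable and nothing moves.
- env.close_job(): hands the job in; it is judged then, once.
Trained networks look in a picture, given as the dict that the camera call returned (one of the last four; its "shot" number tells which), for a name from the list of things; names that differ only in an ending like _2 or _b are one class to them, and where a whole thing is asked for, a point or a joint stands for the part that bears it (a point fixed in the world has none). Each returns a list of dicts, best first, with "score" (0 to 1); they miss things now and then, are a little off and sometimes report something else, mostly with a low value. They report only what shows in the picture. A call takes as long as a camera call.
- env.search_frame(picture, thing): "xyz" ([x, y, z] in m, in world coordinates, good to about 4 mm: the middle of the surface that is visible of it).
- env.trace(picture, thing): "mask" (400x640 bool, what is visible of it).
The state is a dict: "clock": time; "joint_positions": joint angles; "qvel": joint speeds; "joint_torque": joint torques, N m; "position": TCP position; "tool_rot": TCP orientation; "force": force on the tool from outside, world axes, zero at the start; "wrist_torque": the same for the moment, N m; "opening": opening from 0.0 (shut) to 1.0 (fully open); "finger_force": force on a finger pad.
Only numpy, scipy, OpenCV 4.12 (cv2) and the standard library are available. Lean on these libraries where they do the work, as an engineer would, in place of code of your own. Each camera call takes 0.05 s, during which the arm holds its last target. There are 200 camera calls.

### The job

The new sprung tweezers in the bench clamp are to be checked at their working gap. Lift the wooden packing block out from between their arms and leave it lying or standing in the blue tray; then squeeze the two arms together on their dark grip pads until each tip stands over its own red line on the gauge plate, without ever letting the tips meet. Finish while holding them squeezed with the gripper, steady, both tips on their lines, and leave the other things on the bench where they are.

Things in the scene. Friction and masses are not known exactly. Their poses are not given: they have to be found in the camera images.
- stand: fixed bench clamp with the tweezers lying level, tips away from the robot; base 265 x 100 x 12 mm. Origin: base underside on the tweezers' centre line, x along it to the tips. Hinges at x -80, y +7 and -7; grip pads' middle at x +29, 55 mm up; tips x +99. Clamp head 88 mm tall at x -108 to -68; gauge plate from x +53 on, 45 tall, 74 mm wide. Beside the pads all is free down to the base.
- leaf_left: left arm of the tweezers: steel strip 180 long, 4 thick, 14 mm tall, dark thin tip. Origin at its hinge, 55 mm above the bench; x along the strip to the tip, z up. Turns only about z, inwards, up to 0.15 rad, against a 5 N m/rad spring (about 6 N at the pad); free, it splays 0.117 rad. Dark grip pad at 95 to 125 mm on its outside: there the two arms measure 44 mm overall when free, 18 to 25 with the tips on the lines.
- leaf_right: right arm of the tweezers: steel strip 180 long, 4 thick, 14 mm tall, dark thin tip. Origin at its hinge, 55 mm above the bench; x along the strip to the tip, z up. Turns only about z, inwards, up to 0.15 rad, against a 5 N m/rad spring (about 6 N at the pad); free, it splays 0.117 rad. Dark grip pad at 95 to 125 mm on its outside: there the two arms measure 44 mm overall when free, 18 to 25 with the tips on the lines.
- tip_left (a point): end of the left arm: lower edge, middle of its 3 mm thickness, 180 mm from the hinge, 48 mm above the bench and 3 mm above the gauge plate. The free tips stand 56 mm apart.
- tip_right (a point): end of the right arm: lower edge, middle of its 3 mm thickness, 180 mm from the hinge, 48 mm above the bench and 3 mm above the gauge plate. The free tips stand 56 mm apart.
- line_left: left red line on the white gauge plate, 60 x 6 mm, painted flat, 45 mm above the bench. Origin at the middle of the line, x along it away from the clamp, y across it to the left, z up. It leans 0.15 rad to the left of the centre line, so the two lines part away from the clamp; at the tips they are 14 to 25 mm apart (middles), according to where the plate lies.
- line_right: right red line on the white gauge plate, 60 x 6 mm, painted flat, 45 mm above the bench. Origin at the middle of the line, x along it away from the clamp, y across it to the left, z up. It leans 0.15 rad to the right of the centre line, so the two lines part away from the clamp; at the tips they are 14 to 25 mm apart (middles), according to where the plate lies.
- block: loose packing block of pale wood, 30 x 22 x 52 mm (x, y, z), with an upright dark dowel handle 18 mm in diameter on top, reaching 52 to 98 mm above the underside; 45 g or so. Origin at the centre of the underside, z up. It stands on the clamp's base (12 mm above the bench) between the arms, a few mm clear of each, its foot 50 mm below the arms' top edges (62 mm above the bench).
- tray: open blue plastic tray, fixed on the bench, 130 x 110 mm, 28 mm tall, walls and floor 4 mm. Origin at the centre of its underside. It lies on either side of the clamp, having changed places with the stone holder.
- stone_holder: fixed rubber holder with a red-brown whetstone, 130 x 100 x 36 mm, on the side where the tray is not; bystander
- rivet_jar: amber jar with a brass cap, 54 mm in diameter and 75 mm tall; loose bystander, stays where it is; origin at the centre of its underside
- oil_can: green can, 48 mm in diameter and 90 mm tall; loose bystander, stays where it is; origin at the centre of its underside
- stone: loose grey whetstone, 150 x 55 x 25 mm; loose bystander, stays where it is; origin at the centre of its underside
- handle_blank: pale wooden knife handle with a black ferrule, 130 x 24 x 24 mm, lying; loose bystander, stays where it is; origin at the centre of its underside
- hammer: hammer, lying; loose bystander, stays where it is; origin at the centre of its underside
- ferrule_cup: blue ceramic cup, 60 mm across and 50 mm tall; loose bystander, stays where it is; origin at the centre of its underside

How it is judged:
By the outcome, as a careful person would: the job done as asked, in the order asked, and still so for the second after the job is handed in, while the arm keeps its last pose, push and grip.
It also fails if it takes over 51 s, if anything falls off the work surface, if the arm or the gripper's body presses on something with over 40 N, if the wrist force passes 120 N, or if a joint passes its speed limit or range.

## Working session

There is one attempt and no reset: what is moved stays moved. The work goes in short steps, each a Python script; the robot and the scene stay as the last script left them, time stands still between calls to the robot, and variables do not carry over. Pictures are saved under pics/ and viewed, at most 10 in all, crops included, and the job is handed in when it is done.

```bash
mkdir -p pics
python3 - <<'E'
from workcell import env
import cv2
s=env.read_state();print(s)
for n in ("top","scene"):
    f=env.grab_frame(n);cv2.imwrite(f"pics/{n}0.png",f["image"])
    print(n,[f[k] for k in("fx","fy","cx","cy","position","orientation")],f.keys())
    for t in ["block","tray","stand","leaf_left","leaf_right","line_left","line_right","tip_left","tip_right","stone_holder","rivet_jar","oil_can"]:
        print(t,[(r["score"],r["xyz"]) for r in env.search_frame(f,t)[:2]])
print(env.read_state()["clock"])
E
```

```text
{'clock': 0.0, 'joint_positions': array([ 7.87011034e+01,  2.20905719e+01,  3.78929174e-01, -2.99941870e-02,
       -6.84119290e+01, -1.48162839e+01]), 'qvel': array([ 0.13284443, -0.01523398, -0.01696466,  0.08092625,  0.07658376,
       -0.1848999 ]), 'joint_torque': array([-1.90321643e-04, -3.90667140e+01,  1.87406981e+01,  4.21990424e+00,
        1.10452058e-02, -1.95807424e-04]), 'position': array([0.2748236, 0.5606483, 0.2214532]), 'tool_rot': array([ 1.79873408e+02, -4.66072214e-03, -2.61262412e+01]), 'force': array([-0.18869434,  1.01963976, -0.40604807]), 'wrist_torque': array([-0.02084717, -0.00225828, -0.02436421]), 'finger_force': 0.0, 'opening': 0.9992482381954212}
top [364.6523347396204, 364.6523347396204, 323.096080483635, 199.26463645017975, array([0.48373134, 0.03399052, 1.07015144]), array([  5.22034016,  -0.130745  , -91.34835416])] dict_keys(['image', 'fx', 'fy', 'cx', 'cy', 'position', 'orientation', 'shot'])
block [(0.65, [0.5333, -0.2971, 0.0041]), (0.61, [0.5675, -0.032, 0.061])]
tray [(0.75, [0.5326, -0.2941, 0.001]), (0.29, [0.5432, 0.3135, 0.0272])]
stand [
[... 824 characters left out ...]
[(0.77, [0.531, -0.2914, 0.0012]), (0.26, [0.6526, -0.0501, 0.0504])]
stand [(0.79, [0.5426, -0.0491, 0.011]), (0.7, [0.5413, -0.0144, 0.0599])]
leaf_left [(0.66, [0.3776, -0.2943, 0.0302]), (0.59, [0.5424, -0.0152, 0.0599])]
leaf_right [(0.58, [0.5594, -0.0537, 0.0585]), (0.48, [0.5608, 0.2999, 0.0281])]
line_left [(0.54, [0.6516, -0.0297, 0.0398]), (0.54, [0.5607, 0.3021, 0.0269])]
line_right []
tip_left [(0.56, [0.5475, -0.0224, 0.061]), (0.52, [0.375, -0.2973, 0.0335])]
tip_right [(0.65, [0.5598, -0.0571, 0.0593])]
stone_holder [(0.85, [0.5608, 0.3026, 0.0272])]
rivet_jar [(0.58, [0.7529, 0.2574, 0.0497])]
oil_can [(0.72, [0.7475, -0.2575, 0.0839]), (0.61, [0.5451, -0.0197, 0.0588])]
1.3
```

View pics/top0.png

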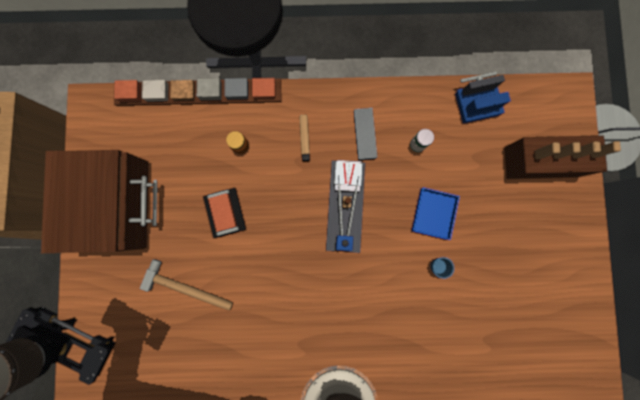

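View pics/scene0.png

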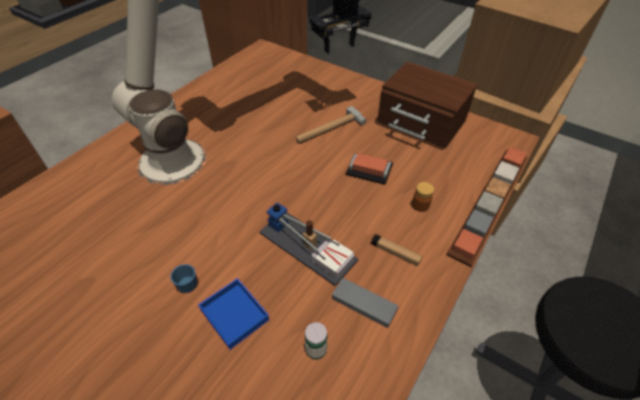

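The top view shows the stand at about (345,205) and the tray at (435,214), so the tray is at y ≈ -0.29. The tips point up and the block's dark dowel is at (346,201). Next I'll take a wrist view from above the stand.

```bash
cat > h.py <<'E'
from workcell import env
import cv2,numpy as np
from scipy.spatial.transform import Rotation as R
def proj(f,p):
    q=R.from_euler("xyz",f["orientation"],degrees=True).inv().apply(np.atleast_2d(p)-f["position"])
    return np.c_[f["cx"]+f["fx"]*q[:,0]/-q[:,2], f["cy"]-f["fy"]*q[:,1]/-q[:,2]]
def unproj(f,px,z):
    px=np.atleast_2d(px).astype(float)
    d=np.c_[(px[:,0]-f["cx"])/f["fx"],-(px[:,1]-f["cy"])/f["fy"],-np.ones(len(px))]
    d=R.from_euler("xyz",f["orientation"],degrees=True).apply(d)
    return f["position"]+d*((z-f["position"][2])/d[:,2])[:,None]
def red(f,wmin=15):
    b,g,r=[f["image"][...,i].astype(int) for i in range(3)]
    m=((r>110)&(r-g>60)&(r-b>60)).astype(np.uint8)
    return m
E
python3 - <<'E'
from h import *
import pickle
env.goto([0.52,-0.03,0.32],[180,0,0])
env.dwell(.2)
f=env.grab_frame("wrist");cv2.imwrite("pics/w1.png",f["image"]);pickle.dump(f,open("w1.pkl","wb"))
print([f[k] for k in("fx","cx","cy","position","orientation")])
for t in ["block","leaf_left","leaf_right","line_left","line_right","tip_left","tip_right","stand"]:
    r=env.search_frame(f,t)[:2]; print(t,[(x["score"],x["xyz"]) for x in r])
s=env.read_state();print(s["clock"],s["position"],s["tool_rot"])
E
```

```text
[312.477952564359, 317.35576530924436, 200.42124745209958, array([ 0.59812303, -0.02924762,  0.48150977]), array([-1.66962767e+01,  5.80510263e-03, -8.98888169e+01])]
block [(0.85, [0.5728, -0.0337, 0.0614])]
leaf_left [(0.97, [0.562, -0.0165, 0.0624])]
leaf_right [(0.92, [0.5576, -0.0528, 0.0636]), (0.26, [0.6538, -0.0274, 0.0477])]
line_left [(0.82, [0.6529, -0.0292, 0.047])]
line_right [(0.57, [0.6478, -0.0483, 0.0451])]
tip_left [(0.97, [0.5629, -0.0179, 0.0662])]
tip_right [(0.94, [0.5623, -0.0482, 0.0585])]
stand [(0.74, [0.555, 0.3045, 0.0251]), (0.63, [0.5345, -0.0273, 0.012])]
4.2583 [ 0.51998882 -0.0299979   0.32000052] [-1.79999548e+02  1.34784830e-03 -2.11921272e-03]
```

View pics/w1.png

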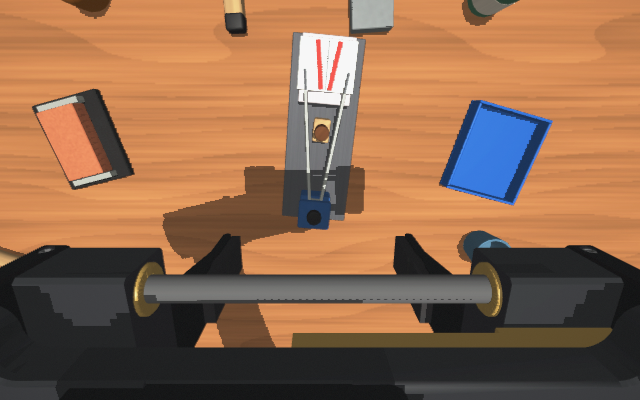

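The wrist view shows the leaves running from the clamp head (314,213) to the tips at about (305,70) and (349,75). The lines are at (320,63) and (335,65), the dowel top is at about (321,132), and the tray is at (497,152). I'll view an enlarged crop to fit the stand pose.

Run:
```python
import cv2
i=cv2.imread("pics/w1.png")[25:225,270:380]
i=cv2.resize(i,None,fx=3,fy=3,interpolation=cv2.INTER_CUBIC)
for k in range(0,200,25): cv2.putText(i,str(25+k),(0,3*k+8),0,.35,(0,255,0));cv2.line(i,(0,3*k),(10,3*k),(0,255,0))
for k in range(0,110,10): cv2.line(i,(3*k,0),(3*k,5),(0,255,0))
cv2.imwrite("pics/w1c.png",i)
```

```text
(no output)
```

View pics/w1c.png

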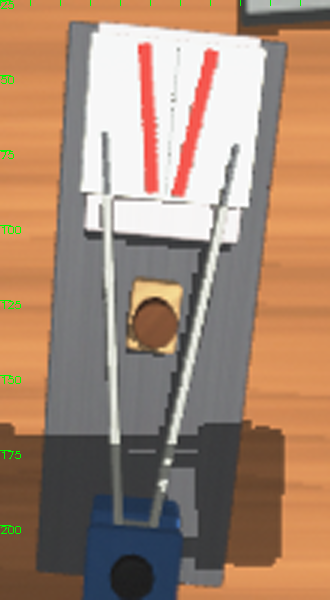

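Run:
```python
from h import *
import pickle
f=pickle.load(open("w1.pkl","rb"))
U=lambda a,z:np.round(unproj(f,np.array(a)/3+[270,25],z),4)[:,:2]
b=U([(70,22),(287,43),(38,570),(222,585)],.012);print("base",b.tolist())
print("wid",np.linalg.norm(b[0]-b[1]),np.linalg.norm(b[2]-b[3]),"len",np.linalg.norm(b[0]-b[2]))
d=(b[0]+b[1])-(b[2]+b[3]);print("base yaw",np.degrees(np.arctan2(d[1],d[0])), [np.degrees(np.arctan2(*(b[i]-b[j])[::-1])) for i,j in((0,2),(1,3))])
h=U([(119,524),(156,524)],.062);t=U([(104,132),(236,146)],.060);print("hinge-end",h.tolist(),"tips",t.tolist(),np.linalg.norm(t[0]-t[1]))
d=t.mean(0)-h.mean(0);print("arm yaw",np.degrees(np.arctan2(d[1],d[0])),"tipnormal",np.degrees(np.arctan2(*(t[0]-t[1])[::-1]))-90)
p=U([(98,25),(266,42),(82,190),(247,206)],.045);print("plate",p.tolist())
m=red(f);m[:, :300]=0;m[:,350:]=0;m[120:]=0
n,l,s,c=cv2.connectedComponentsWithStats(m)
for k in range(1,n):
    if s[k,4]<30: continue
    ys,xs=np.nonzero(l==k);w=unproj(f,np.c_[xs,ys],.045)[:,:2]
    vx,vy,x0,y0=cv2.fitLine(w.astype(np.float32),cv2.DIST_L2,0,.01,.01).ravel()
    print("line",w.mean(0),np.degrees(np.arctan(vy/vx)),np.ptp(w[:,0]))
print("dowel top",U([(154,323)],.110),"block top",U([(155,316)],.064))
fs=f
T=unproj(f,[(480,101),(552,122),(513,204),(440,185)],.028)[:,:2];print("tray rim",T.tolist(),T.mean(0))
```

```text
base [[0.6943, 0.0034], [0.6859, -0.0947], [0.433, 0.0257], [0.4247, -0.0721]]
wid 0.09845897622868116 0.09815156646737737 len 0.2622498427072932
base yaw -4.911533047986653 [np.float64(-4.877946428702055), np.float64(-4.945129140486129)]
hinge-end [[0.4734, -0.0187], [0.4734, -0.036]] tips [[0.6432, -0.0132], [0.6379, -0.0684]] 0.055453854690183615
arm yaw -4.6004871324875225 tipnormal -5.484413234106384
plate [[0.6864, -0.0106], [0.6801, -0.0812], [0.6212, -0.0028], [0.6147, -0.0754]]
line [ 0.7050372  -0.03763531] 84.81449 0.03858339638751995
line [ 0.65017875 -0.03136217] 3.1221526 0.059547679386091845
line [ 0.64925887 -0.05136923] -13.793011 0.05852759743341285
dowel top [[ 0.5691 -0.0339]] block top [[ 0.5685 -0.0349]]
tray rim [[0.6061050268313104, -0.25414630633015295], [0.5781091143892139, -0.3598631773932158], [0.4570017320334916, -0.32692090475236335], [0.4864948388615789, -0.21253262829756564]] [ 0.53192768 -0.28836575]
```

Checks against the known sizes:

| Measurement | Result | Given |
|---|---|---|
| Yaw from base and lines | -4.9° and -5.3° | should agree |
| Tip gap | 55.5 mm | 56 mm |
| Base width | 98 mm | 100 mm |
| Tray centre | (0.532, -0.289) | – |

These agree, so I'll grasp the block and lift it out.

Run:
```python
from h import *
rot=[180,0,-5.1]
env.goto([0.569,-0.0343,0.15],rot)
env.gripper_to(0.6)
print(env.move_straight([0.569,-0.0343,0.0695],rate=.1,force_limit=8))
env.gripper_to(0.0,15)
s=env.read_state();print(s["clock"],s["opening"],s["finger_force"],s["force"],s["position"])
print(env.move_straight([0.569,-0.0343,0.18],rate=.08))
s=env.read_state();print(s["clock"],s["opening"],s["finger_force"],s["force"])
f=env.grab_frame("wrist");cv2.imwrite("pics/w2.png",f["image"])
```

```text
False
7.5167 0.20017414123842017 14.999648253433406 [-0.33188468  0.13847133  0.71756782] [ 0.56902368 -0.03431383  0.06958145]
False
9.05 0.2003484459745714 14.999627445358783 [ 1.49411537  0.3565963  -0.17334142]
```

View pics/w2.png

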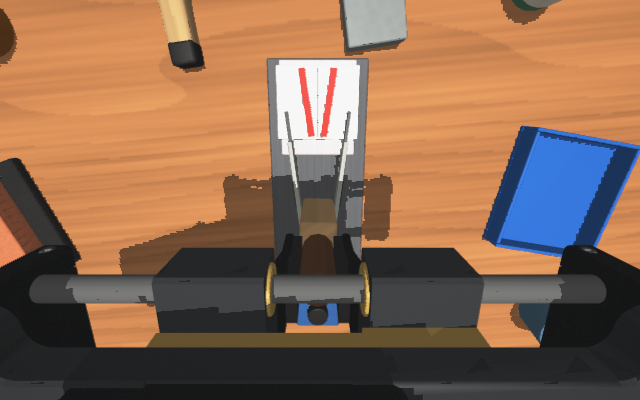

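The block hangs upright in the fingers at (318,240), clear of the arms. Next I'll place it in the tray and move to the pre-squeeze pose.

Run:
```python
from h import *
import pickle
rot=[180,0,-5.1]
env.move_straight([0.532,-0.289,0.17],rate=.2)
print(env.move_straight([0.532,-0.289,0.061],rate=.08,force_limit=4))
s=env.read_state();print(s["clock"],s["position"],s["force"])
env.gripper_to(0.75)
env.move_straight([0.532,-0.289,0.18],rate=.2)
env.goto([.5738,-.0350,0.16],rot)
env.dwell(.2)
s=env.read_state();print(s["clock"],s["position"])
f=env.grab_frame("wrist");cv2.imwrite("pics/w3.png",f["image"]);pickle.dump(f,open("w3.pkl","wb"))
g=env.grab_frame("top")
for t in("block","tray"): print(t,[(x["score"],x["xyz"]) for x in env.search_frame(g,t)[:2]])
```

```text
True
11.8417 [ 0.53163485 -0.28895686  0.06155106] [-1.38698925 -0.58312838  5.42881385]
14.8333 [ 0.57379063 -0.03632581  0.16001192]
block [(0.6, [0.5281, -0.2817, 0.058]), (0.18, [0.3764, -0.3031, 0.0264])]
tray [(0.72, [0.5349, -0.2925, 0.0026])]
```

View pics/w3.png

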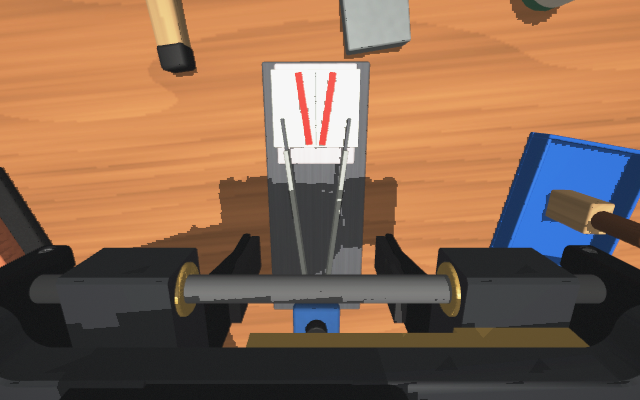

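The block stands in the tray at about (580,215). The tips are at (283,120) and (348,121) and the gripper straddles the arms. Next I'll refine the centre line and tip-to-line geometry from this frame, then descend.

Run:
```python
from h import *
import pickle
f=pickle.load(open("w3.pkl","rb"))
m=red(f);m[:, :285]=0;m[:,350:]=0;m[160:]=0;m[:65]=0
n,l,s,c=cv2.connectedComponentsWithStats(m)
for k in range(1,n):
    if s[k,4]<50: continue
    ys,xs=np.nonzero(l==k);w=unproj(f,np.c_[xs,ys],.045)[:,:2]
    vx,vy,x0,y0=cv2.fitLine(w.astype(np.float32),cv2.DIST_L2,0,.01,.01).ravel()
    print("line",w.mean(0),np.degrees(np.arctan(vy/vx)),"at .641",y0+(.641-x0)*vy/vx)
t=unproj(f,[(283,119.5),(348.3,119.5)],.060);print(t,t.mean(0))
env.move_straight([.5738,-.0352,0.036],rate=.1,force_limit=8)
env.dwell(.3)
s=env.read_state();print(s["clock"],s["position"],s["tool_rot"],s["force"])
f=env.grab_frame("wrist");cv2.imwrite("pics/w4.png",f["image"]);pickle.dump(f,open("w4.pkl","wb"))
```

```text
line [ 0.65119926 -0.03138964] 3.401354 at .641 -0.031995837
line [ 0.64956065 -0.05151661] -13.650411 at .641 -0.04943759
[[ 0.6441068  -0.01465502  0.06      ]
 [ 0.63934341 -0.06741834  0.06      ]] [ 0.6417251  -0.04103668  0.06      ]
16.725 [ 0.57394651 -0.03515795  0.03633284] [-1.79988090e+02 -3.45983941e-02 -5.10271513e+00] [ 0.01822861 -0.45097038  0.34597487]
```

View pics/w4.png

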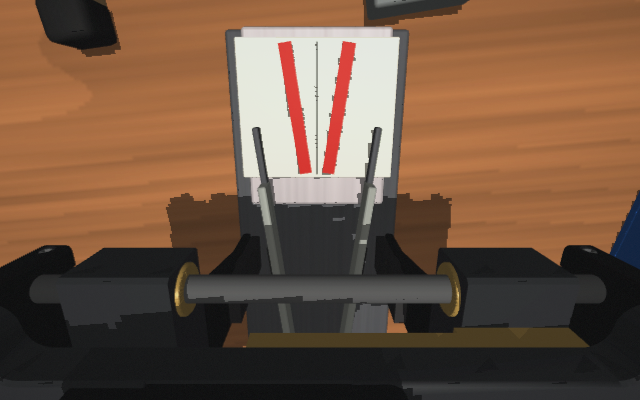

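The arms lie between the open fingers, with the tips at (256,130) and (377,130) and the red lines at (292,105) and (338,105). I'll squeeze in steps, checking as I go.

Run:
```python
from h import *
import pickle
f=pickle.load(open("w4.pkl","rb"))
for z in(.048,.052,.056): t=unproj(f,[(256,129),(377.5,129)],z);print(z,np.linalg.norm(t[0]-t[1]),t.mean(0))
for o in(.42,.30):
    env.gripper_to(o,20);s=env.read_state();print(o,s["opening"],s["finger_force"],s["force"],s["clock"])
env.dwell(.2)
f=env.grab_frame("wrist");cv2.imwrite("pics/w5.png",cv2.resize(f["image"][20:260,200:440],None,fx=2.5,fy=2.5));pickle.dump(f,open("w5.pkl","wb"))
print(env.read_state()["position"])
```

```text
0.048 0.057009127833291456 [ 0.64169878 -0.04081651  0.048     ]
0.052 0.055489627709925694 [ 0.64196063 -0.04084826  0.052     ]
0.056 0.05397012758655996 [ 0.64222247 -0.04088001  0.056     ]
0.42 0.42120191420298364 1.6082630195433012 [ 2.207723   -0.80340504 -1.90309566] 17.5667
0.3 0.3026709270674338 3.4733780762917377 [ 4.62446539 -0.92063432 -2.40775448] 18.1
[ 0.57431332 -0.03512264  0.03620963]
```

View pics/w5.png

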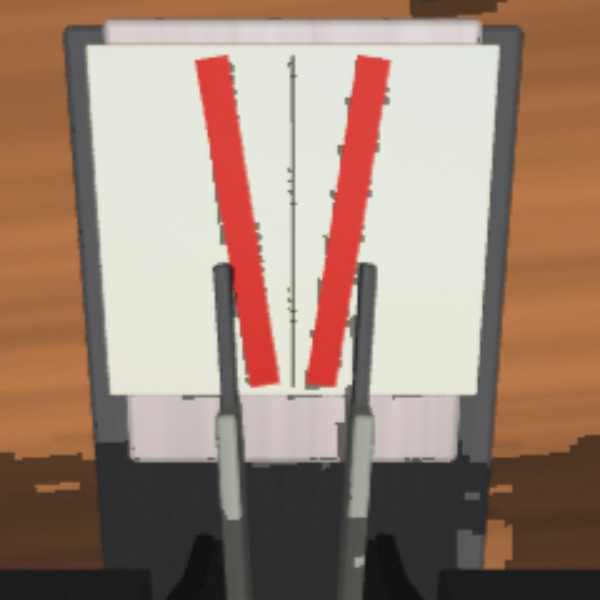

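With the opening at 0.303, the tips are at crop (223,267) and (367,267), about 26.6 mm apart and still outside the line middles at x ≈ 245 and 340. The lines need a tip gap of about 18 mm, which means an opening of about 0.238.

Run:
```python
from h import *
import pickle
for o in(.265,.237):
    env.gripper_to(o,20);s=env.read_state();print(o,s["opening"],s["finger_force"],s["force"],s["clock"])
env.dwell(.5)
f=env.grab_frame("wrist");cv2.imwrite("pics/w6.png",cv2.resize(f["image"][80:200,240:400],None,fx=5,fy=5,interpolation=cv2.INTER_CUBIC));pickle.dump(f,open("w6.pkl","wb"))
s=env.read_state();print(s["position"],s["opening"],s["force"])
```

```text
0.265 0.26865647775572893 4.052938929526135 [ 5.18211656  0.03170061 -0.73257584] 18.7
0.237 0.24117028039181793 4.491526787169278 [ 5.56904977 -0.56731952 -2.39478756] 19.0333
[ 0.57443294 -0.03510794  0.03620811] 0.23644882537300022 [ 5.17290902 -0.18299038 -2.55731852]
```

View pics/w6.png

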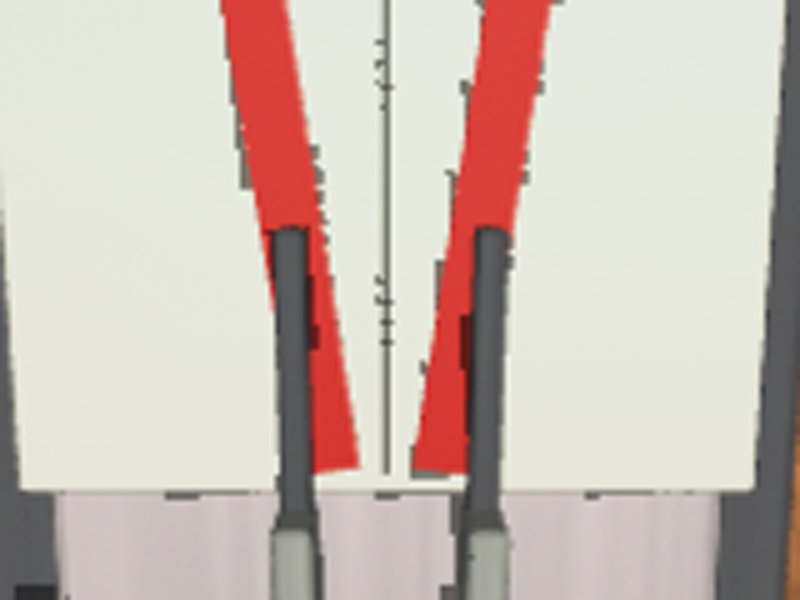

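Both tips are now over their lines: the left tip is at (290,230) against a line middle of 294, and the right tip is at (491,230) against 482. That leaves the gap about 0.8 mm wide. I'll make one small trim, check it is steady, and hand in.

Run:
```python
from h import *
env.gripper_to(.230,20);env.dwell(1.0)
s=env.read_state();print(s["opening"],s["finger_force"],s["force"],s["position"],abs(s["qvel"]).max(),s["clock"])
f=env.grab_frame("wrist")
g=f["image"][128].astype(int);
d=np.nonzero(g[285:350].max(1)<110)[0]+285;print("dark cols row128",d)
r=np.nonzero(red(f)[122,285:350])[0]+285;print("red cols row122",r)
g2=env.grab_frame("top")
for t in("block","rivet_jar","oil_can"): print(t,[(x["score"],x["xyz"]) for x in env.search_frame(g2,t)[:1]])
print(env.close_job())
```

```text
0.22935683114553415 4.6309251605998725 [ 5.86091223 -0.59369491 -1.91861438] [ 0.57444628 -0.03509148  0.03619124] 0.09097720325781775 20.8
dark cols row128 [296 297 298 299 300 301 334 335 336 337 338 339]
red cols row122 [291 292 293 294 295 296 297 298 299 300 301 302 303 330 331 332 333 334
 335 336 337 338 339 340 341 342]
block [(0.46, [0.3757, -0.3057, 0.0273])]
rivet_jar [(0.63, [0.7427, 0.2658, 0.0764])]
oil_can [(0.56, [0.7354, -0.2478, 0.089])]
the job is handed in; nothing more can be done
None
```

The packing block is standing in the blue tray, and I handed the job in at 20.8 s with the tweezers held squeezed and steady, both tips over their red lines to within about 1 mm; the verdict has not been reported, and the last overhead check did not pick out the block, which an earlier wrist picture showed standing in the tray.

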